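# Fit the inspection cover under the gearbox lip

### The job

Close the gearbox with its oblong inspection cover: tilt the cover, tuck one short edge under the overhanging steel lip at the end of the gearbox, then lower the other end so that the cover lies flat on its seat inside the rim, and let go of it. Leave the square cover, which belongs elsewhere, where it lies.

Things in the scene. Friction and masses are not known exactly. Their poses are not given: they have to be found in the camera images.
- gearbox: open grey cast housing fixed to the bench, 180 (x) x 130 (y) mm, rim top 65 mm high; four low ears reach x = +-110, a shaft stub y = -91. Origin: centre of its underside, z up, x along its length, +x to the end with the lip (away from the robot). The recess in its top is 152 (x) x 102 (y) mm, centred on the origin, its end wall under the lip at x = +76
- seat (a point): centre of the recess at seat height, 45 mm above the gearbox's underside; axes as the gearbox. The seat is a flat ledge 15 mm wide all round the recess; the rim walls rise 20 mm above it. The cover's origin belongs here, with 6 mm play each way
- lip_edge (a point): middle of the lower free edge of the bare-steel lip, a flat strip 6 mm thick lying on the rim's +x end, its underside 20 mm above the seat, screw heads to 75 mm above the bench. It overhangs the recess by 28 mm (free edge at gearbox x = +48), so the clear opening is 124 mm long, shorter than the 140 mm cover
- oblong_cover: loose steel plate 140 (x) x 90 (y) x 6 mm, about 0.3 kg; origin at the centre of its underside, z up, x along its length. A bridge handle crosses its middle: grip bar along y, 70 mm long, 12 mm thick (x), 37 to 51 mm above the underside, on 12 mm square legs at y = +-28. Both halves are alike: either short edge may go under the lip
- square_cover: loose square plate 106 x 106 x 6 mm with the same handle, too wide for the recess; origin at the centre of its underside. Not to be used

How it is judged:
At the end, for the whole second after the job is handed in: The oblong cover lies at rest, right way up, flat on the gearbox seat inside the rim with one short edge under the lip: its origin within 14 mm sideways and 5 mm in height of the seat centre, tilted less than 4 degrees, its length within 10 degrees of the gearbox's (horizontal distance between oblong_cover and seat below 0.014 m and z of oblong_cover in the frame of seat between -0.005 and 0.005 m and angle between oblong_cover's own z axis and vertical below 0.07 rad and angle between the x axis of oblong_cover and the x axis of gearbox, either way round below 0.17 rad and linear speed of oblong_cover below 0.02 m/s); the robot touches nothing.
It fails at once if the square cover is moved more than 30 mm (distance of square_cover from where it was at the start of the episode above 0.03 m).
It also fails if it takes over 42 s, if anything falls off the work surface, if the arm or the gripper's body presses on something with over 40 N, if the wrist force passes 120 N, or if a joint passes its speed limit or range.

### The arm

A 6-joint arm with a two-finger parallel gripper is mounted at the origin on a cart in front of the work surface, level with it; the furniture and walls round the work are solid. World frame = base frame: x ahead of the robot, y to its left, z up, the work surface at z = 0. Lengths are in m, angles in rad, forces in N, time in s.
With the tool pointing down it reaches from about 0.3 to 0.775 m from the base axis. Payload 14.6 kg.
Tool frame: the origin (TCP) lies at the very end of the fingers, on their centre line; the grasp point (between the pads) lies 19 mm behind it (bot.grip_depth is the z of the grasp point in the tool frame, in m); z points along the fingers, y is the line along which they close (so a half turn about z gives the same grasp; the last joint's range is limited). The gripper opens to 85 mm and grips with 20 to 120 N. Pads are 22 mm wide; open, the fingers measure 114 mm over their backs; the gripper's body (76 mm by 85 mm) begins 54 mm behind the grasp point. The pads swing forward as they close: fully open they stand 13 mm farther back than shut.
Start: joints at [-1.355, 0.3, 1.521, -0, 1.321, -0.067], TCP at [0.153, -0.528, 0.231] pointing down, gripper open.
Joint ranges: [-3.03, 3.03], [-0.79, 2.21], [0.23, 2.52], [-1.04, 4.18], [0, 3.07], [-2.55, 2.55]. Speed limits (rad/s): [2.22, 2.22, 2.57, 3.14, 3.14, 3.14].

### API

Orientations are given as a 3x3 rotation matrix whose columns are the frame's x, y, z axes.
In Python, from plant import bot gives the robot as it stands.
- The arm moves only by the tool carry_out, never from a script. Its argument "series" is a list of rows, each an object of numbers: "claw": the finger opening in m, from 0 to 0.0854; "dx", "dy", "dz": the shift along the tool's x, y, z in m; "ax", "ay", "az": the turn, a rotation vector about the tool's x, y, z in degrees. A call has 1 to 12 rows; each row shifts and turns the commanded pose from where the row before left it, along the tool's axes as they then stand; what a row does not reach is not made up. A row lasts 1/10 s, in which the tool goes at most 50 mm and 8.59 degrees, less where a joint would pass 70% of its speed; a pose out of reach is approached as far as the arm can. A call is refused whole if a number of a shift passes 0.05 or a number of a turn 8.59, either way. A call with a gripper value outside its range is refused whole. The fingers move at their own pace and stop on an object; the grip force is fixed at half the most. Time passes only in rows, so rows that do not move let the fingers close. It gives the time, the measured TCP pose, the force, the opening and the grip force at its end, in the units of the state.
- bot.observe(): the state, without advancing time (a new reading comes with each control period).
- bot.capture(name): name is "scene" or "top"; returns (picture, depth): 400x640x3 uint8, red, green, blue; 400x640 float32, m along the optical axis (not along the pixel's ray), 0 where there is no reading.
- bot.get_calibration(name): a dict with "intrinsics" (3x3 intrinsics, pixels), "k1" (the pictures are not rectified: a ray, as slopes to the right and down, at radius r is drawn at 1 + k1 r^2 times it, then the intrinsics apply), "origin" and "rotation" of the camera in the world. Camera axes: x right, y down, z forward; pixel columns grow to the right and rows downward; lengths in m; the calibration is good to about 2 mm. A picture is of the moment at which its call begins. get_calibration takes no time and is no camera call.
- bot.sign_off(): hands the job in; it is judged then, once.
Trained networks look in the newest picture that a camera, given by its name, has taken for a name from the list of things; names that differ only in an ending like _2 or _b are one class to them, and where a whole thing is asked for, a point or a joint stands for the part that bears it (a point fixed in the world has none). Each returns a list of dicts, best first, with "p" (0 to 1); they miss things now and then, are a little off and sometimes report something else, mostly with a low value. They report only what shows in the picture. A call takes as long as a camera call.
- bot.cut_out(camera, name): "region" (400x640 bool, what is visible of it) and "at" ([column, row] as shares, 0 to 1, of the picture: columns of its width, rows of its height, amid what is visible of it).
- bot.spot_point(camera, name): "at" ([column, row] as shares, 0 to 1, of the picture: columns of its width, rows of its height: a listed point, or the origin of a listed thing).
The state is a dict: "t": time; "qpos": joint angles; "joint_velocities": joint speeds; "joint_efforts": joint torques, N m; "tool_pos": TCP position; "tcp_rot": TCP orientation; "ft_force": force on the tool from outside, world axes, zero at the start; "moment": the same for the moment, N m; "width": finger opening in m; "grip_force": force on a finger pad.
Only numpy, scipy, OpenCV 4.12 (cv2) and the standard library are available. Lean on these libraries where they do the work, as an engineer would, in place of code of your own. Each camera call takes 0.05 s, during which the arm holds its last target. There are 200 camera calls.

## Working session

There is one attempt and no reset: what is moved stays moved. The work goes in short steps, Python scripts to look and compute and a tool call to move; the robot and the scene stay as the last step left them, time stands still between calls to the robot, and variables do not carry over. Pictures are saved under pics/ and viewed, at most 10 in all, crops included, and the job is handed in when it is done.

Besides the shell and the picture viewer there is one more tool, called after "Request:" as name([rows], argument=value, ...), one row to a line, values as JSON. carry_out: Moves the arm, as the interface text tells. Its arguments: {"type":"object","properties":{"series":{"type":"array"}},"required":["series"]}

```bash
mkdir -p pics
cat > h.py <<'E'
import numpy as np, cv2
from plant import bot
np.set_printoptions(precision=4,suppress=True)
def pts(name,depth,region=None):
    c=bot.get_calibration(name);K=np.array(c["intrinsics"],float);k1=c["k1"]
    m=depth>0
    if region is not None: m&=region
    v,u=np.nonzero(m);z=depth[v,u]
    s=cv2.undistortPoints(np.stack([u,v],1).astype(np.float64)[:,None],K,np.array([k1,0,0,0,0.]))[:,0]
    P=np.c_[s*z[:,None],z]
    return P@np.array(c["rotation"]).T+np.array(c["origin"]),u,v
def rect(P):
    return cv2.minAreaRect(P[:,:2].astype(np.float32)*1000)
E
python3 - <<'E'
from h import *
for n in ("scene","top"):
    p,d=bot.capture(n);cv2.imwrite(f"pics/{n}1.png",p[:,:,::-1])
    c=bot.get_calibration(n);print(n,c["origin"],c["k1"])
    np.savez(f"{n}1.npz",p=p,d=d)
    for o in ("gearbox","oblong_cover","square_cover"):
        for r in bot.cut_out(n,o)[:2]:
            P,u,v=pts(n,d,r["region"])
            print(o,r["p"],np.array(r["at"])*[640,400],len(P),np.median(P,0) if len(P) else 0,np.percentile(P[:,2],[5,50,95]) if len(P) else 0)
            if len(P): 
                print(rect(P))
                for lo,hi in ((0.002,0.012),(.04,.056),(.06,.068)):
                    Q=P[(P[:,2]>lo)&(P[:,2]<hi)]
                    if len(Q)>30: print("  ",lo,len(Q),rect(Q))
    for o in ("seat","lip_edge"):
        for r in bot.spot_point(n,o)[:1]: print(o,r["p"],np.array(r["at"])*[640,400])
print(bot.observe())
E
```

```text
scene [-0.152  1.043  0.883] -0.07873060162808558
gearbox 0.69 [354.112 155.68 ] 1580 [ 0.5776 -0.3131  0.0468] [0.0076 0.0468 0.0721]
((554.2254028320312, -314.4750061035156), (220.18109130859375, 498.09820556640625), 24.410308837890625)
   0.002 93 ((645.0646362304688, -377.9338073730469), (127.41653442382812, 275.4601135253906), 32.16461944580078)
   0.04 406 ((560.7305297851562, -349.2781066894531), (176.44390869140625, 140.0832977294922), 5.802023410797119)
   0.06 276 ((564.0018310546875, -355.3298034667969), (183.5478973388672, 142.3210906982422), 10.110603332519531)
oblong_cover 0.56 [290.688 238.48 ] 1084 [0.5128 0.1332 0.0065] [0.0026 0.0065 0.0485]
((521.8094482421875, 126.0973129272461), (104.17435455322266, 151.1208953857422), 86.23786926269531)
   0.002 847 ((519.275634765625, 127.33721923828125), (100.70528411865234, 145.9451904296875), 86.85894775390625)
   0.04 112 ((517.66552734375, 129.505859375), (73.84803771972656, 15.812384605407715), 87.86409759521484)
square_cover 0.61 [242.304 262.6  ] 1001 [0.5622 0.2975 0.0064] [0.003  0.0064 0.0492]
((566.6942138671875, 28
[... 1257 characters left out ...]
 125.57273864746094), (65.9241714477539, 12.559758186340332), 86.83255004882812)
seat 0.75 [436.672 201.28 ]
lip_edge 0.71 [433.728 185.68 ]
{'t': 0.6, 'qpos': array([-1.3546,  0.2999,  1.521 , -0.    ,  1.3207, -0.0666]), 'joint_velocities': array([ 0.0003,  0.0004,  0.0004,  0.0009, -0.0013,  0.0019]), 'joint_efforts': array([  0.0012, -54.3164, -36.1894,  -0.    ,   0.0007,   0.0001]), 'tool_pos': array([ 0.1535, -0.5281,  0.2313]), 'tcp_rot': array([[ 0.9603,  0.279 , -0.    ],
       [ 0.279 , -0.9603, -0.    ],
       [-0.    ,  0.    , -1.    ]]), 'ft_force': array([0.4678, 0.2415, 0.2947]), 'moment': array([ 0.0179, -0.0519,  0.0054]), 'grip_force': 0.0, 'width': 0.08544507574083893}
```

Run:
```python
import cv2
a=cv2.imread("pics/top1.png");cv2.imwrite("pics/topc.png",cv2.resize(a[130:270,220:480],None,fx=3,fy=3,interpolation=cv2.INTER_CUBIC))
```

```text
(no output)
```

View pics/topc.png

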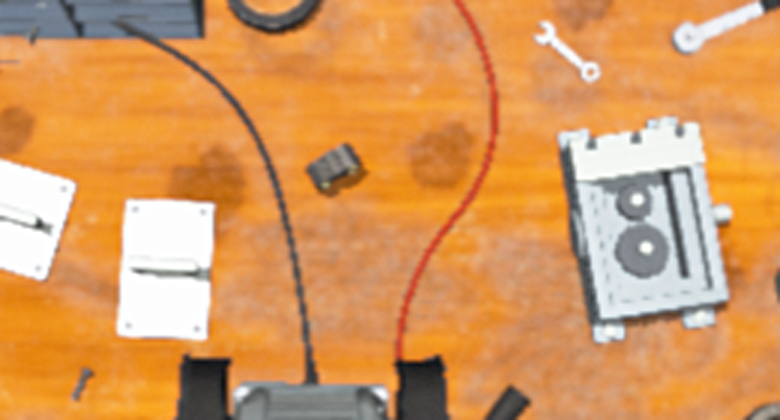

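View pics/scene1.png

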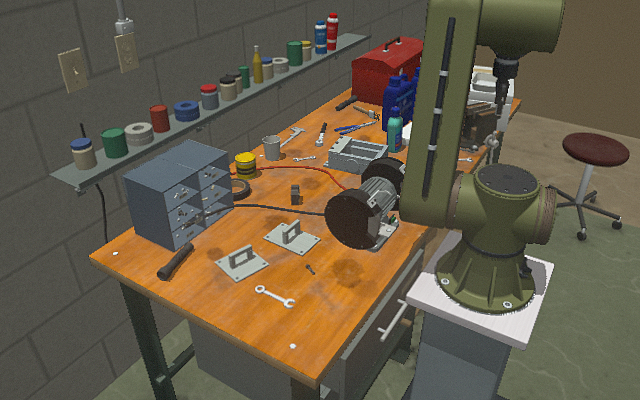

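Top view: the gearbox (crop ~645,220) has its lip away from the robot, and the oblong cover is at crop (167,268). The square cover is farther left. A bench grinder stands near the robot (crop ~310,400) and needs a height check.

Run:
```python
from h import *
for n in ("top","scene"):
    f=np.load(n+"1.npz");P,u,v=pts(n,f["d"])
    m=(P[:,0]>.2)&(P[:,0]<.5)&(abs(P[:,1])<.2)&(P[:,2]>.03)&(P[:,2]<.5)
    Q=P[m]
    if n=="scene": Q=Q[Q[:,1]>-.2]
    print(n,len(Q),Q.min(0) if len(Q) else 0,Q.max(0) if len(Q) else 0)
    # all tall stuff in work region
    H={}
    for q in P[(P[:,0]>.15)&(P[:,0]<.8)&(abs(P[:,1])<.6)]:
        k=(int(q[0]*10),int(np.floor(q[1]*10)));H[k]=max(H.get(k,0),q[2])
    for i in range(1,8): print(i,[int(1000*H.get((i,j),0)) for j in range(-6,6)])
f=np.load("top1.npz");d=f["d"];p=f["p"].astype(int)
c=bot.get_calibration("top");K=np.array(c["intrinsics"]);print("px/m at table",K[0,0]/1.54)
def atz(mask,z):
    P,u,v=pts("top",np.ones_like(d),mask);o=np.array(c["origin"]);r=P-o;return o+r*((z-o[2])/r[:,2])[:,None]
bot.capture("top")
r=bot.cut_out("top","oblong_cover")[0]["region"]
white=(p.min(2)>150)
P,u,v=pts("top",d,cv2.dilate(r.astype(np.uint8),np.ones((5,5)))>0)
m=np.zeros_like(r);k=(P[:,2]<.015);m[v[k],u[k]]=1;m&=white
A=atz(m,.006);print("cover white",m.sum(),rect(A));C=np.cov(A[:,:2].T);w,V=np.linalg.eigh(C);print(A.mean(0),np.degrees(np.arctan2(V[1],V[0])),np.sqrt(12*w))
k=(P[:,2]>.043)&(P[:,2]<.056);B=P[k];print("bar",B.mean(0),np.median(B[:,2]),rect(B))
g=bot.cut_out("top","gearbox")[0]["region"]
P,u,v=pts("top",d,cv2.dilate(g.astype(np.uint8),np.ones((3,3)))>0)
k=(P[:,2]>.061)&(P[:,2]<.0775);print("gb rim+lip",rect(P[k]))
k=(P[:,2]>.061)&(P[:,2]<.068);Q=P[k];print("rim",rect(Q))
Rg=rect(Q);a=np.radians(9.3)
for a in np.radians([7,8,9,10,11]):
  X=(Q[:,:2]-[.564,-.3575])@np.array([[np.cos(a),-np.sin(a)],[np.sin(a),np.cos(a)]])*1000
  print(np.degrees(a),np.percentile(X,[1,99],axis=0).round(1).tolist(), [np.histogram(X[:,i],bins=np.arange(-100,101,2))[0].max() for i in (0,1)])
k=(P[:,2]>.0695)&(P[:,2]<.074);print("lip",k.sum(),rect(P[k]),np.median(P[k],0))
k=(P[:,2]>.042)&(P[:,2]<.049);print("seat",k.sum(),np.median(P[k][:,2]))
for o,z in (("seat",.045),("lip_edge",.065)):
    for s in bot.spot_point("top",o)[:1]:
        uv=np.array(s["at"])*[640,400]
        q=cv2.undistortPoints(uv[None,None],K,np.array([c["k1"],0,0,0,0.]))[0,0]
        ray=np.array(c["rotation"])@[*q,1];print(o,np.array(c["origin"])+ray*(z-c["origin"][2])/ray[2])
```

```text
top 5536 [ 0.2    -0.1464  0.03  ] [0.4972 0.1187 0.4997]
1 [523, 564, 598, 618, 695, 698, 619, 317, 0, 0, 0, 0]
2 [522, 525, 165, 68, 694, 699, 608, 293, 11, 11, 11, 0]
3 [55, 113, 112, 69, 195, 191, 196, 179, 11, 15, 12, 0]
4 [177, 120, 72, 24, 168, 53, 169, 16, 15, 13, 12, 0]
5 [177, 130, 73, 73, 67, 50, 54, 57, 59, 61, 11, 0]
6 [12, 78, 81, 81, 55, 64, 29, 12, 15, 15, 33, 0]
7 [22, 27, 11, 29, 25, 32, 207, 208, 208, 207, 43, 0]
scene 5730 [ 0.2    -0.1471  0.0305] [0.4995 0.1228 0.4999]
1 [419, 474, 498, 506, 0, 666, 623, 331, 0, 0, 0, 0]
2 [7, 448, 0, 0, 184, 664, 616, 304, 8, 5, 6, 0]
3 [0, 0, 0, 0, 194, 188, 191, 191, 8, 9, 6, 0]
4 [172, 129, 69, 69, 165, 127, 168, 158, 13, 9, 6, 0]
5 [173, 130, 71, 70, 63, 26, 51, 55, 54, 53, 6, 0]
6 [6, 74, 78, 80, 48, 60, 25, 4, 8, 9, 37, 0]
7 [15, 24, 16, 24, 21, 27, 202, 204, 203, 203, 35, 0]
px/m at table 326.7905512779054
cover white 1253 ((517.9091796875, 126.67988586425781), (92.4384765625, 143.81797790527344), 87.79922485351562)
[0.517  0.1268 0.006 ] [-92.4065 177.5935] [0.094  0.1507]
bar [0.5174 0.124  0.0505] 0.05067771840168733 ((518.0615234375, 125.57273864746094), (65.9241714477539, 12.559758186340332), 86.83255004882812)Traceback (most recent call last):
  File "<stdin>", line 24, in <module>
IndexError: list index out of range
```

Run:
```python
from h import *
c=bot.get_calibration("top");K=np.array(c["intrinsics"])
f=np.load("top1.npz");P,u,v=pts("top",f["d"])
X0=P[(abs(P[:,0]-.564)<.14)&(abs(P[:,1]+.3575)<.12)]
Q=X0[(X0[:,2]>.061)&(X0[:,2]<.0775)];Q=Q[np.hypot(Q[:,0]-.564,Q[:,1]+.3575)<.12];print("rim+lip",len(Q),rect(Q))
k=(X0[:,2]>.0695)&(X0[:,2]<.0735);print("lip",k.sum(),rect(X0[k]))
for a in np.radians([6,7,8,9,10,11]):
  X=(Q[:,:2]-[.564,-.3575])@np.array([[np.cos(a),-np.sin(a)],[np.sin(a),np.cos(a)]])*1000
  print(np.degrees(a),np.percentile(X,[.5,99.5],axis=0).round(1).tolist(),[sorted(np.histogram(X[:,i],bins=np.arange(-100,101,3))[0])[-4:] for i in (0,1)])
bot.capture("top")
for o,z in (("seat",.045),("gearbox",0),("lip_edge",.065)):
    for s in bot.spot_point("top",o)[:1]:
        uv=np.array(s["at"])*[640,400]
        q=cv2.undistortPoints(uv[None,None],K,np.array([c["k1"],0,0,0,0.]))[0,0]
        ray=np.array(c["rotation"])@[*q,1];print(o,s["p"],np.array(c["origin"])+ray*(z-c["origin"][2])/ray[2])
a=cv2.imread("pics/top1.png");cv2.imwrite("pics/gb.png",cv2.resize(a[165:250,395:475],None,fx=7,fy=7,interpolation=cv2.INTER_CUBIC))
```

```text
rim+lip 1166 ((563.7054443359375, -356.91229248046875), (181.56875610351562, 133.1627655029297), 9.272750854492188)
lip 326 ((564.0260009765625, -355.6717529296875), (180.96229553222656, 131.47024536132812), 8.061711311340332)
6.000000000000001 [[-91.4, -67.4], [90.9, 70.0]] [[np.int64(47), np.int64(47), np.int64(47), np.int64(47)], [np.int64(54), np.int64(57), np.int64(60), np.int64(66)]]
7.0 [[-90.9, -66.3], [90.1, 68.8]] [[np.int64(45), np.int64(46), np.int64(48), np.int64(51)], [np.int64(56), np.int64(57), np.int64(58), np.int64(60)]]
8.0 [[-90.3, -65.3], [89.7, 67.6]] [[np.int64(43), np.int64(46), np.int64(46), np.int64(49)], [np.int64(59), np.int64(60), np.int64(63), np.int64(69)]]
9.0 [[-90.2, -65.0], [89.3, 66.9]] [[np.int64(45), np.int64(45), np.int64(45), np.int64(45)], [np.int64(58), np.int64(60), np.int64(62), np.int64(67)]]
10.0 [[-90.3, -65.1], [89.7, 66.9]] [[np.int64(44), np.int64(45), np.int64(46), np.int64(48)], [np.int64(59), np.int64(61), np.int64(62), np.int64(67)]]
11.0 [[-90.8, -65.9], [90.1, 68.2]] [[np.int64(45), np.int64(45), np.int64(45), np.int64(46)], [np.int64(58), np.int64(58), np.int64(59), np.int64(61)]]
seat 0.7 [ 0.6182 -0.3539  0.045 ]
gearbox 0.76 [ 0.5588 -0.3596  0.    ]
lip_edge 0.69 [ 0.6121 -0.3391  0.065 ]
```

View pics/gb.png

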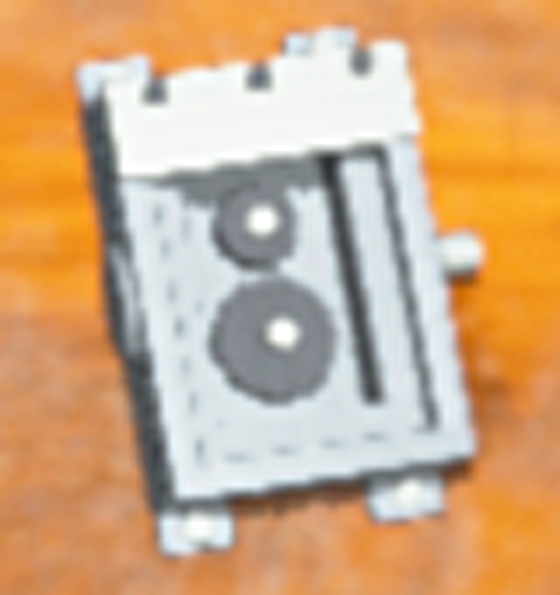

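The gearbox centre is about (0.564, -0.357), yaw 9.3°, with the lip at the far end. The oblong cover is at (0.517, 0.126), yaw -2.4°. I'll raise and turn first, then travel above the grinder.

Request:
carry_out([
  {"dz": -0.036,"az": -8.5},
  {"dz": -0.036,"az": -8.5},
  {"dz": -0.036,"az": -8.5},
  {"az": -8.5},
  {"az": -8.5},
  {"az": -8.5},
  {"az": -8.5},
  {"az": -8.5},
  {"az": -3.4},
  {"dx": 0.02,"dy": 0.01},
  {"dx": 0.04,"dy": 0.02},
  {"dx": 0.04,"dy": 0.02},
])

```text
invalid input at $.series[0]: expected keys claw, dx, dy, dz, ax, ay, az
```

Request:
carry_out([
  {"dx": 0.044,"dy": 0.022},
  {"dx": 0.044,"dy": 0.022},
  {"dx": 0.044,"dy": 0.022},
  {"dx": 0.044,"dy": 0.022},
  {"dx": 0.044,"dy": 0.022},
  {"dx": 0.044,"dy": 0.022},
  {"dx": 0.044,"dy": 0.022},
  {"dx": 0.044,"dy": 0.022},
  {"dx": 0.044,"dy": 0.022},
  {"dx": 0.044,"dy": 0.022},
  {"dx": 0.044,"dy": 0.022},
  {"dx": 0.044,"dy": 0.022},
])

```text
invalid input at $.series[0]: expected keys claw, dx, dy, dz, ax, ay, az
```

Request:
carry_out([
  {"dx": 0.03,"dy": 0.015},
  {"dx": 0.01,"dy": 0.007},
  {},
])

```text
invalid input at $.series[0]: expected keys claw, dx, dy, dz, ax, ay, az
```

Request:
carry_out([
  {"claw": 0.085,"dx": 0,"dy": 0,"dz": -0.036,"ax": 0,"ay": 0,"az": -8.5},
  {"claw": 0.085,"dx": 0,"dy": 0,"dz": -0.036,"ax": 0,"ay": 0,"az": -8.5},
  {"claw": 0.085,"dx": 0,"dy": 0,"dz": -0.036,"ax": 0,"ay": 0,"az": -8.5},
  {"claw": 0.085,"dx": 0,"dy": 0,"dz": 0,"ax": 0,"ay": 0,"az": -8.5},
  {"claw": 0.085,"dx": 0,"dy": 0,"dz": 0,"ax": 0,"ay": 0,"az": -8.5},
  {"claw": 0.085,"dx": 0,"dy": 0,"dz": 0,"ax": 0,"ay": 0,"az": -8.5},
  {"claw": 0.085,"dx": 0,"dy": 0,"dz": 0,"ax": 0,"ay": 0,"az": -8.5},
  {"claw": 0.085,"dx": 0,"dy": 0,"dz": 0,"ax": 0,"ay": 0,"az": -8.5},
  {"claw": 0.085,"dx": 0,"dy": 0,"dz": 0,"ax": 0,"ay": 0,"az": -3.4},
  {"claw": 0.085,"dx": 0.02,"dy": 0.01,"dz": 0,"ax": 0,"ay": 0,"az": 0},
  {"claw": 0.085,"dx": 0.04,"dy": 0.02,"dz": 0,"ax": 0,"ay": 0,"az": 0},
  {"claw": 0.085,"dx": 0.04,"dy": 0.02,"dz": 0,"ax": 0,"ay": 0,"az": 0},
])

```text
t: 2.15
tool_pos: [0.2078, -0.4292, 0.3389]
tcp_rot: [[0.043, 0.999, -0.0], [0.999, -0.043, 0.001], [0.001, -0.0, -1.0]]
ft_force: [1.1, -0.2, 1.2]
width: 0.0844
grip_force: 0.0
```

Request:
carry_out([
  {"claw": 0.085,"dx": 0.044,"dy": 0.022,"dz": 0,"ax": 0,"ay": 0,"az": 0},
  {"claw": 0.085,"dx": 0.044,"dy": 0.022,"dz": 0,"ax": 0,"ay": 0,"az": 0},
  {"claw": 0.085,"dx": 0.044,"dy": 0.022,"dz": 0,"ax": 0,"ay": 0,"az": 0},
  {"claw": 0.085,"dx": 0.044,"dy": 0.022,"dz": 0,"ax": 0,"ay": 0,"az": 0},
  {"claw": 0.085,"dx": 0.044,"dy": 0.022,"dz": 0,"ax": 0,"ay": 0,"az": 0},
  {"claw": 0.085,"dx": 0.044,"dy": 0.022,"dz": 0,"ax": 0,"ay": 0,"az": 0},
  {"claw": 0.085,"dx": 0.044,"dy": 0.022,"dz": 0,"ax": 0,"ay": 0,"az": 0},
  {"claw": 0.085,"dx": 0.044,"dy": 0.022,"dz": 0,"ax": 0,"ay": 0,"az": 0},
  {"claw": 0.085,"dx": 0.044,"dy": 0.022,"dz": 0,"ax": 0,"ay": 0,"az": 0},
  {"claw": 0.085,"dx": 0.044,"dy": 0.022,"dz": 0,"ax": 0,"ay": 0,"az": 0},
  {"claw": 0.085,"dx": 0.044,"dy": 0.022,"dz": 0,"ax": 0,"ay": 0,"az": 0},
  {"claw": 0.085,"dx": 0.044,"dy": 0.022,"dz": 0,"ax": 0,"ay": 0,"az": 0},
])

```text
t: 3.35
tool_pos: [0.494, 0.0883, 0.3394]
tcp_rot: [[0.042, 0.999, 0.001], [0.999, -0.042, -0.0], [0.0, 0.001, -1.0]]
ft_force: [1.3, -1.7, -0.0]
width: 0.0854
grip_force: 0.0
```

Request:
carry_out([
  {"claw": 0.085,"dx": 0.03,"dy": 0.015,"dz": 0,"ax": 0,"ay": 0,"az": 0},
  {"claw": 0.085,"dx": 0.01,"dy": 0.007,"dz": 0,"ax": 0,"ay": 0,"az": 0},
  {"claw": 0.085,"dx": 0,"dy": 0,"dz": 0,"ax": 0,"ay": 0,"az": 0},
])

```text
t: 3.65
tool_pos: [0.5174, 0.1259, 0.3387]
tcp_rot: [[0.04, 0.999, -0.001], [0.999, -0.04, -0.0], [-0.0, -0.001, -1.0]]
ft_force: [0.4, -0.6, -0.4]
width: 0.085
grip_force: 0.0
```

Request:
carry_out([
  {"claw": 0.085,"dx": 0,"dy": 0,"dz": 0.045,"ax": 0,"ay": 0,"az": 0},
  {"claw": 0.085,"dx": 0,"dy": 0,"dz": 0.045,"ax": 0,"ay": 0,"az": 0},
  {"claw": 0.085,"dx": 0,"dy": 0,"dz": 0.045,"ax": 0,"ay": 0,"az": 0},
  {"claw": 0.085,"dx": 0,"dy": 0,"dz": 0.045,"ax": 0,"ay": 0,"az": 0},
  {"claw": 0.07,"dx": 0,"dy": 0,"dz": 0.045,"ax": 0,"ay": 0,"az": 0},
  {"claw": 0.06,"dx": 0,"dy": 0,"dz": 0.045,"ax": 0,"ay": 0,"az": 0},
  {"claw": 0.05,"dx": 0,"dy": 0,"dz": 0.03,"ax": 0,"ay": 0,"az": 0},
  {"claw": 0.04,"dx": 0,"dy": 0,"dz": 0.0127,"ax": 0,"ay": 0,"az": 0},
  {"claw": 0.03,"dx": 0,"dy": 0,"dz": 0,"ax": 0,"ay": 0,"az": 0},
  {"claw": 0.03,"dx": 0,"dy": 0,"dz": 0,"ax": 0,"ay": 0,"az": 0},
])

```text
t: 4.65
tool_pos: [0.5179, 0.1248, 0.0283]
tcp_rot: [[0.042, 0.999, 0.002], [0.999, -0.042, 0.0], [0.0, 0.002, -1.0]]
ft_force: [1.0, -0.3, 0.1]
width: 0.03
grip_force: 0.0
```

Request:
carry_out([
  {"claw": 0.0,"dx": 0,"dy": 0,"dz": 0,"ax": 0,"ay": 0,"az": 0},
  {"claw": 0.0,"dx": 0,"dy": 0,"dz": 0,"ax": 0,"ay": 0,"az": 0},
  {"claw": 0.0,"dx": 0,"dy": 0,"dz": 0,"ax": 0,"ay": 0,"az": 0},
  {"claw": 0.0,"dx": 0,"dy": 0,"dz": 0,"ax": 0,"ay": 0,"az": 0},
  {"claw": 0.0,"dx": 0,"dy": 0,"dz": 0,"ax": 0,"ay": 0,"az": 0},
  {"claw": 0.0,"dx": 0,"dy": 0,"dz": 0,"ax": 0,"ay": 0,"az": 0},
])

```text
t: 5.25
tool_pos: [0.5181, 0.1252, 0.0285]
tcp_rot: [[0.042, 0.999, 0.003], [0.999, -0.042, 0.0], [0.0, 0.003, -1.0]]
ft_force: [-1.7, -2.0, 7.9]
width: 0.0105
grip_force: 59.3
```

Request:
carry_out([
  {"claw": 0.0,"dx": 0,"dy": 0,"dz": -0.01,"ax": 0,"ay": 0,"az": 0},
  {"claw": 0.0,"dx": 0,"dy": 0,"dz": -0.03,"ax": 0,"ay": 0,"az": 0},
  {"claw": 0.0,"dx": 0,"dy": 0,"dz": -0.045,"ax": 0,"ay": 0,"az": 0},
  {"claw": 0.0,"dx": 0,"dy": 0,"dz": -0.045,"ax": 0,"ay": 0,"az": 0},
  {"claw": 0.0,"dx": 0,"dy": 0,"dz": -0.045,"ax": 0,"ay": 0,"az": 0},
  {"claw": 0.0,"dx": 0,"dy": 0,"dz": -0.045,"ax": 0,"ay": 0,"az": 0},
  {"claw": 0.0,"dx": 0,"dy": 0,"dz": -0.045,"ax": 0,"ay": 0,"az": 0},
  {"claw": 0.0,"dx": 0,"dy": 0,"dz": -0.04,"ax": 0,"ay": 0,"az": 0},
  {"claw": 0.0,"dx": 0,"dy": 0,"dz": 0,"ax": 0,"ay": 0,"az": -6},
  {"claw": 0.0,"dx": 0,"dy": 0,"dz": 0,"ax": 0,"ay": 0,"az": -5.7},
  {"claw": 0.0,"dx": 0,"dy": 0,"dz": 0,"ax": 0,"ay": 0,"az": 0},
])

```text
t: 6.35
tool_pos: [0.5167, 0.1252, 0.3325]
tcp_rot: [[-0.163, 0.987, 0.001], [0.987, 0.163, 0.0], [0.0, 0.001, -1.0]]
ft_force: [0.0, -0.0, -3.5]
width: 0.0108
grip_force: 59.0
```

Run:
```python
from h import *
p,d=bot.capture("scene");cv2.imwrite("pics/s2.png",cv2.resize(p[90:290,200:467,::-1],None,fx=3,fy=3))
f=np.load("top1.npz");P,u,v=pts("top",f["d"])
for y in np.arange(-.55,-.38,.02):
    q=P[(P[:,1]>y)&(P[:,1]<y+.02)&(P[:,0]>.4)&(P[:,0]<.72)]
    print(round(y,2),[int(1000*max([0,*q[(q[:,0]>x)&(q[:,0]<x+.04),2]])) for x in np.arange(.4,.72,.04)])
print(bot.observe()["tool_pos"],bot.observe()["tcp_rot"],bot.observe()["ft_force"])
```

```text
-0.55 [8, 10, 175, 166, 10, 11, 9, 9]
-0.53 [7, 9, 177, 170, 10, 10, 8, 8]
-0.51 [10, 7, 167, 129, 10, 10, 12, 6]
-0.49 [11, 9, 9, 9, 6, 7, 8, 7]
-0.47 [7, 9, 7, 5, 9, 9, 9, 9]
-0.45 [7, 15, 67, 5, 44, 7, 10, 10]
-0.43 [5, 25, 74, 71, 71, 78, 69, 9]
-0.41 [9, 58, 71, 52, 70, 77, 78, 11]
-0.39 [8, 67, 71, 30, 54, 80, 79, 8]
[0.5167 0.1252 0.3322] [[-0.1597  0.9872  0.0004]
 [ 0.9872  0.1597  0.0001]
 [ 0.0001  0.0004 -1.    ]] [ 0.3645  0.3753 -3.6172]
```

View pics/s2.png

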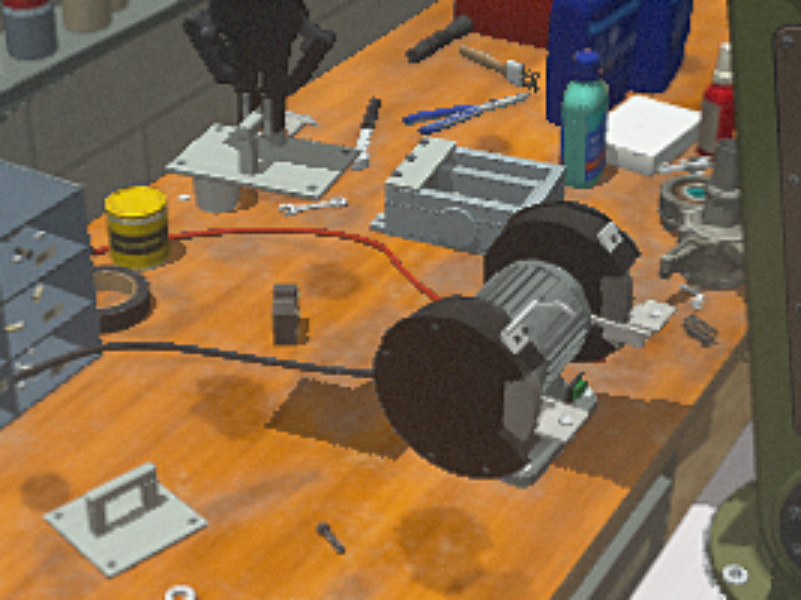

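The gripper holds the cover level by its bar (crop ~260,160), and the gearbox opening is clear (crop ~470,180). Next I carry it behind the opening and tilt it.

Request:
carry_out([
  {"claw": 0.0,"dx": -0.0215,"dy": -0.0044,"dz": 0,"ax": 0,"ay": 0,"az": 0},
  {"claw": 0.0,"dx": -0.042,"dy": -0.0102,"dz": 0,"ax": 0,"ay": 0,"az": 0},
  {"claw": 0.0,"dx": -0.042,"dy": -0.0102,"dz": 0,"ax": 0,"ay": 0,"az": 0},
  {"claw": 0.0,"dx": -0.042,"dy": -0.0102,"dz": 0,"ax": 0,"ay": 0,"az": 0},
  {"claw": 0.0,"dx": -0.042,"dy": -0.0102,"dz": 0,"ax": 0,"ay": 0,"az": 0},
  {"claw": 0.0,"dx": -0.042,"dy": -0.0102,"dz": 0,"ax": 0,"ay": 0,"az": 0},
  {"claw": 0.0,"dx": -0.042,"dy": -0.0102,"dz": 0,"ax": 0,"ay": 0,"az": 0},
  {"claw": 0.0,"dx": -0.042,"dy": -0.0102,"dz": 0,"ax": 0,"ay": 0,"az": 0},
  {"claw": 0.0,"dx": -0.042,"dy": -0.0102,"dz": 0,"ax": 0,"ay": 0,"az": 0},
  {"claw": 0.0,"dx": -0.042,"dy": -0.0102,"dz": 0,"ax": 0,"ay": 0,"az": 0},
  {"claw": 0.0,"dx": -0.042,"dy": -0.0102,"dz": 0,"ax": 0,"ay": 0,"az": 0},
  {"claw": 0.0,"dx": -0.042,"dy": -0.0102,"dz": 0,"ax": 0,"ay": 0,"az": 0},
])

```text
t: 7.6
tool_pos: [0.4796, -0.3724, 0.3318]
tcp_rot: [[-0.158, 0.987, -0.0], [0.987, 0.158, 0.0], [0.0, -0.0, -1.0]]
ft_force: [0.1, 0.3, -3.6]
width: 0.0107
grip_force: 59.0
```

Request:
carry_out([
  {"claw": 0.0,"dx": 0,"dy": 0,"dz": 0,"ax": 0,"ay": 0,"az": 0},
  {"claw": 0.0,"dx": 0,"dy": 0,"dz": 0.03,"ax": 0,"ay": 0,"az": 0},
  {"claw": 0.0,"dx": 0,"dy": 0,"dz": 0.04,"ax": 0,"ay": 0,"az": 0},
  {"claw": 0.0,"dx": 0,"dy": 0,"dz": 0.03,"ax": 0,"ay": 0,"az": 0},
  {"claw": 0.0,"dx": 0,"dy": 0,"dz": 0,"ax": 5,"ay": 0,"az": 0},
  {"claw": 0.0,"dx": 0,"dy": 0,"dz": 0,"ax": 5,"ay": 0,"az": 0},
  {"claw": 0.0,"dx": 0,"dy": 0,"dz": 0,"ax": 4,"ay": 0,"az": 0},
  {"claw": 0.0,"dx": 0,"dy": 0,"dz": 0,"ax": 0,"ay": 0,"az": 0},
])

```text
t: 8.4
tool_pos: [0.481, -0.3698, 0.2309]
tcp_rot: [[-0.161, 0.957, -0.24], [0.987, 0.156, -0.039], [0.0, -0.244, -0.97]]
ft_force: [-0.5, 0.5, -2.9]
width: 0.0107
grip_force: 59.3
```

```bash
cat >> h.py <<'E'
GC=np.array([.5637,-.357,0]);A=np.radians(9.3)
G=np.array([[np.cos(A),-np.sin(A),0],[np.sin(A),np.cos(A),0],[0,0,1]])
def look(name,fn=None):
    p,d=bot.capture(name);s=bot.observe();R=np.array(s["tcp_rot"]);T=np.array(s["tool_pos"])
    print("tcp in gearbox mm",(T-GC)@G*1000,"R",(G.T@R).round(3).tolist(),"F",s["ft_force"])
    P,u,v=pts(name,d);L=(P-T)@R  # tool frame
    k=(abs(L[:,0])<.055)&(abs(L[:,1])<.085)&(L[:,2]>.012)&(L[:,2]<.034)
    Q=L[k]
    if k.sum()>50:
        q=Q[(abs(Q[:,1])>.025)]; a=np.c_[q[:,:2],np.ones(len(q))];s_=None
        for _ in range(4):
            s_=np.linalg.lstsq(a,q[:,2],rcond=None)[0];e=abs(q[:,2]-a@s_);q=q[e<.003];a=a[e<.003]
        print("plate top in tool",len(q),s_,"rect",rect(q))
    if fn: cv2.imwrite(fn,p[:,:,::-1])
    return p,d
E
python3 -c "
from h import *
look('top');p,d=look('scene');cv2.imwrite('pics/s3.png',cv2.resize(p[60:220,270:470,::-1],None,fx=3.5,fy=3.5))"
```

```text
tcp in gearbox mm [-83.936    0.4928 231.1251] R [[0.001, 0.971, -0.241], [1.0, -0.001, 0.0], [0.0, -0.241, -0.971]] F [-0.3592 -0.7904 -2.2736]
tcp in gearbox mm [-84.3314   0.257  231.4329] R [[0.001, 0.971, -0.24], [1.0, -0.001, 0.0], [0.0, -0.24, -0.971]] F [-0.0973  0.1162 -3.259 ]
plate top in tool 127 [ 0.0066 -0.0019  0.0222] rect ((4.594017028808594, 48.132232666015625), (45.10819625854492, 97.2993392944336), 89.7430648803711)
```

View pics/s3.png

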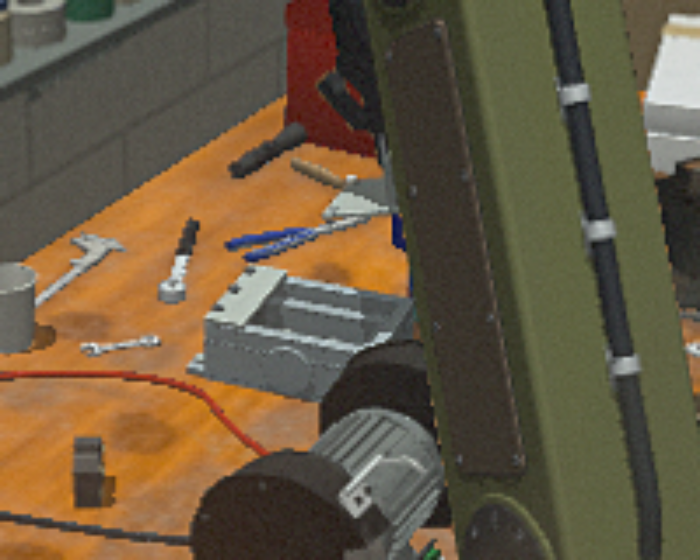

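Request:
carry_out([
  {"claw": 0.0,"dx": -0.001,"dy": 0.0073,"dz": 0.0296,"ax": 0,"ay": 0,"az": 0},
  {"claw": 0.0,"dx": 0,"dy": 0.008,"dz": 0.032,"ax": 0,"ay": 0,"az": 0},
  {"claw": 0.0,"dx": 0,"dy": 0.007,"dz": 0.028,"ax": 0,"ay": 0,"az": 0},
  {"claw": 0.0,"dx": 0,"dy": 0.005,"dz": 0.02,"ax": 0,"ay": 0,"az": 0},
  {"claw": 0.0,"dx": 0,"dy": 0,"dz": 0,"ax": 0,"ay": 0,"az": 0},
  {"claw": 0.0,"dx": 0,"dy": 0.02,"dz": 0,"ax": 0,"ay": 0,"az": 0},
  {"claw": 0.0,"dx": 0,"dy": 0.02,"dz": 0,"ax": 0,"ay": 0,"az": 0},
  {"claw": 0.0,"dx": 0,"dy": 0.015,"dz": 0,"ax": 0,"ay": 0,"az": 0},
  {"claw": 0.0,"dx": 0,"dy": 0,"dz": 0,"ax": 0,"ay": 0,"az": 0},
])

```text
t: 9.4
tool_pos: [0.5343, -0.3629, 0.1065]
tcp_rot: [[-0.162, 0.958, -0.236], [0.987, 0.157, -0.04], [-0.001, -0.24, -0.971]]
ft_force: [-0.4, 0.3, -3.2]
width: 0.011
grip_force: 59.4
```

```bash
python3 -c "
from h import *
p,d=look('top');cv2.imwrite('pics/t4.png',cv2.resize(p[150:260,375:495,::-1],None,fx=5,fy=5,interpolation=2))
p,d=look('scene')"
```

```text
tcp in gearbox mm [-30.8124  -1.2386 106.5433] R [[0.0, 0.971, -0.24], [1.0, -0.0, -0.001], [-0.001, -0.24, -0.971]] F [-0.2774  0.369  -2.5858]
tcp in gearbox mm [-31.3485  -1.3734 106.5713] R [[0.0, 0.971, -0.24], [1.0, -0.001, -0.001], [-0.001, -0.24, -0.971]] F [ 0.0096 -0.6132 -2.9387]
plate top in tool 162 [0.0156 0.0026 0.0218] rect ((0.248138427734375, 15.411712646484375), (136.8231658935547, 107.6412124633789), 89.34769439697266)
```

View pics/t4.png

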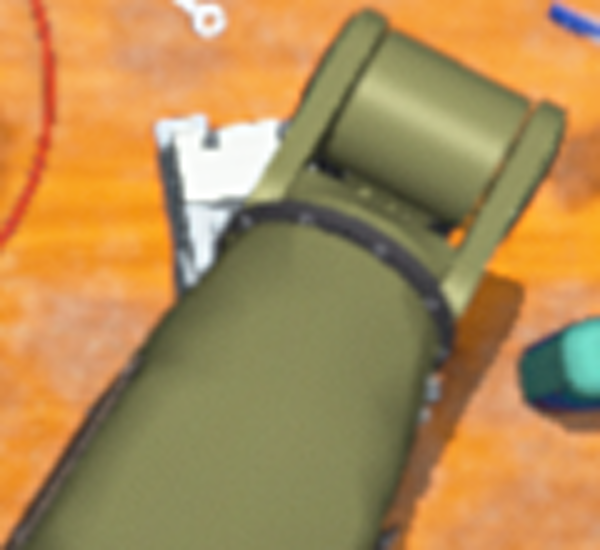

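The top view is blocked by the arm, so I'm continuing on numbers and forces.

Request:
carry_out([
  {"claw": 0.0,"dx": 0,"dy": 0.008,"dz": 0.0023,"ax": 0,"ay": 0,"az": 0},
  {"claw": 0.0,"dx": 0,"dy": 0.008,"dz": 0,"ax": 0,"ay": 0,"az": 0},
  {"claw": 0.0,"dx": 0,"dy": 0.008,"dz": 0,"ax": 0,"ay": 0,"az": 0},
  {"claw": 0.0,"dx": 0,"dy": 0.006,"dz": 0,"ax": 0,"ay": 0,"az": 0},
  {"claw": 0.0,"dx": 0,"dy": 0,"dz": 0,"ax": 0,"ay": 0,"az": 0},
])

```text
t: 10.0
tool_pos: [0.5618, -0.3581, 0.0953]
tcp_rot: [[-0.162, 0.957, -0.239], [0.987, 0.158, -0.039], [0.0, -0.242, -0.97]]
ft_force: [0.0, -0.0, -3.2]
width: 0.0107
grip_force: 59.4
```

Request:
carry_out([
  {"claw": 0.0,"dx": 0,"dy": 0.006,"dz": 0,"ax": 0,"ay": 0,"az": 0},
  {"claw": 0.0,"dx": 0,"dy": 0.005,"dz": 0,"ax": 0,"ay": 0,"az": 0},
  {"claw": 0.0,"dx": 0,"dy": 0.002,"dz": 0,"ax": 0,"ay": 0,"az": 0},
  {"claw": 0.0,"dx": 0,"dy": 0,"dz": 0,"ax": 0,"ay": 0,"az": 0},
])

```text
t: 10.4
tool_pos: [0.5738, -0.3563, 0.0925]
tcp_rot: [[-0.162, 0.957, -0.239], [0.987, 0.157, -0.039], [0.0, -0.242, -0.97]]
ft_force: [0.5, 0.2, -3.2]
width: 0.011
grip_force: 59.4
```

```bash
python3 -c "
from h import *
p,d=look('scene');cv2.imwrite('pics/s5.png',cv2.resize(p[80:180,290:420,::-1],None,fx=5.5,fy=5.5,interpolation=2))"
```

```text
tcp in gearbox mm [ 9.9283 -1.0711 92.6043] R [[-0.0, 0.97, -0.242], [1.0, 0.0, 0.0], [0.0, -0.242, -0.97]] F [ 0.5289  0.416  -3.9488]
plate top in tool 131 [ 0.009  -0.0023  0.022 ] rect ((0.9345741271972656, -10.643539428710938), (100.35638427734375, 128.0578155517578), 7.536445140838623)
```

View pics/s5.png

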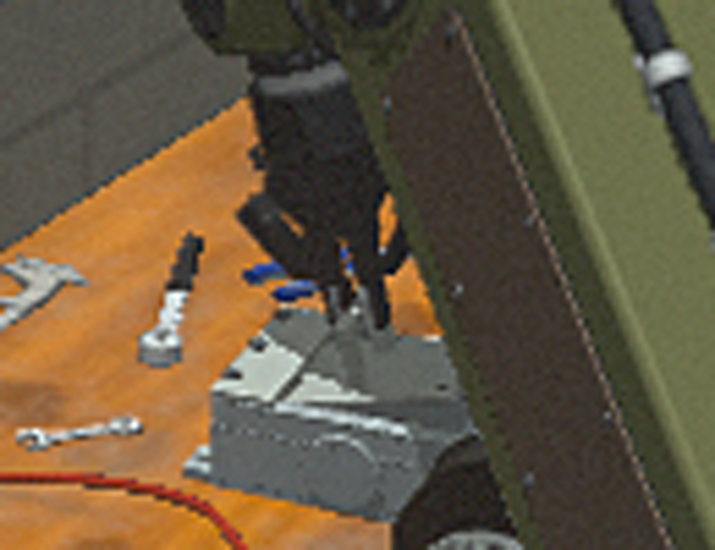

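The front edge is under the lip with no contact force (crop ~300,370). Next I lower the rear end by pivoting about the front edge.

Request:
carry_out([
  {"claw": 0.0,"dx": 0,"dy": -0.0016,"dz": 0.0047,"ax": -3.5,"ay": 0,"az": 0},
  {"claw": 0.0,"dx": 0,"dy": -0.0016,"dz": 0.0047,"ax": -3.5,"ay": 0,"az": 0},
  {"claw": 0.0,"dx": 0,"dy": 0,"dz": 0,"ax": 0,"ay": 0,"az": 0},
])

```text
t: 10.75
tool_pos: [0.5674, -0.3577, 0.0842]
tcp_rot: [[-0.16, 0.98, -0.12], [0.987, 0.159, -0.019], [0.0, -0.122, -0.993]]
ft_force: [-0.3, -0.6, -2.0]
width: 0.0108
grip_force: 59.3
```

Request:
carry_out([
  {"claw": 0.0,"dx": 0,"dy": -0.0016,"dz": 0.0047,"ax": -3.5,"ay": 0,"az": 0},
  {"claw": 0.0,"dx": 0,"dy": 0,"dz": 0,"ax": 0,"ay": 0,"az": 0},
])

```text
t: 10.95
tool_pos: [0.5657, -0.3579, 0.0797]
tcp_rot: [[-0.161, 0.985, -0.062], [0.987, 0.161, -0.009], [0.001, -0.062, -0.998]]
ft_force: [0.3, 0.6, -2.9]
width: 0.0106
grip_force: 59.3
```

```bash
python3 -c "
from h import *
p,d=look('scene')"
```

```text
tcp in gearbox mm [ 2.1864 -1.2194 80.029 ] R [[0.0, 0.998, -0.063], [1.0, -0.0, 0.0], [0.0, -0.063, -0.998]] F [-0.4816  0.7554 -2.0804]
plate top in tool 226 [-0.003   0.0007  0.0225] rect ((0.7882461547851562, -14.52069091796875), (140.20169067382812, 107.71538543701172), 89.75405883789062)
```

Request:
carry_out([
  {"claw": 0.0,"dx": 0,"dy": 0,"dz": 0.0045,"ax": -3.6,"ay": 0,"az": 0},
  {"claw": 0.0,"dx": 0,"dy": 0,"dz": 0,"ax": 0,"ay": 0,"az": 0},
  {"claw": 0.0,"dx": 0,"dy": 0,"dz": 0.001,"ax": 0,"ay": 0,"az": 0},
  {"claw": 0.0,"dx": 0,"dy": 0,"dz": 0,"ax": 0,"ay": 0,"az": 0},
])

```text
t: 11.4
tool_pos: [0.5665, -0.3576, 0.0744]
tcp_rot: [[-0.162, 0.987, -0.0], [0.987, 0.162, -0.0], [-0.0, -0.0, -1.0]]
ft_force: [-0.4, 0.4, -2.9]
width: 0.0109
grip_force: 59.3
```

Request:
carry_out([
  {"claw": 0.0,"dx": 0,"dy": 0,"dz": 0.001,"ax": 0,"ay": 0,"az": 0},
  {"claw": 0.0,"dx": 0,"dy": 0,"dz": 0,"ax": 0,"ay": 0,"az": 0},
])

```text
t: 11.6
tool_pos: [0.5666, -0.3576, 0.0736]
tcp_rot: [[-0.162, 0.987, 0.002], [0.987, 0.162, -0.0], [-0.0, 0.002, -1.0]]
ft_force: [0.0, 0.5, -0.4]
width: 0.0109
grip_force: 59.8
```

Contact with the seat shows in the force, so I release and retreat upward.

Request:
carry_out([
  {"claw": 0.02,"dx": 0,"dy": 0,"dz": 0,"ax": 0,"ay": 0,"az": 0},
  {"claw": 0.03,"dx": 0,"dy": 0,"dz": 0,"ax": 0,"ay": 0,"az": 0},
  {"claw": 0.04,"dx": 0,"dy": 0,"dz": 0,"ax": 0,"ay": 0,"az": 0},
  {"claw": 0.04,"dx": 0,"dy": 0,"dz": 0,"ax": 0,"ay": 0,"az": 0},
  {"claw": 0.04,"dx": 0,"dy": 0,"dz": -0.01,"ax": 0,"ay": 0,"az": 0},
  {"claw": 0.04,"dx": 0,"dy": 0,"dz": -0.02,"ax": 0,"ay": 0,"az": 0},
  {"claw": 0.04,"dx": 0,"dy": 0,"dz": -0.04,"ax": 0,"ay": 0,"az": 0},
  {"claw": 0.04,"dx": 0,"dy": 0,"dz": -0.045,"ax": 0,"ay": 0,"az": 0},
  {"claw": 0.04,"dx": 0,"dy": 0,"dz": -0.045,"ax": 0,"ay": 0,"az": 0},
  {"claw": 0.04,"dx": 0,"dy": 0,"dz": -0.045,"ax": 0,"ay": 0,"az": 0},
  {"claw": 0.04,"dx": 0,"dy": 0,"dz": -0.045,"ax": 0,"ay": 0,"az": 0},
])

```text
t: 12.7
tool_pos: [0.5653, -0.3575, 0.3263]
tcp_rot: [[-0.162, 0.987, 0.003], [0.987, 0.162, -0.0], [-0.001, 0.002, -1.0]]
ft_force: [0.6, -0.3, 0.5]
width: 0.0401
grip_force: 0.0
```

Request:
carry_out([
  {"claw": 0.04,"dx": 0,"dy": -0.045,"dz": 0,"ax": 0,"ay": 0,"az": 0},
  {"claw": 0.04,"dx": 0,"dy": -0.045,"dz": 0,"ax": 0,"ay": 0,"az": 0},
  {"claw": 0.04,"dx": -0.045,"dy": -0.03,"dz": 0,"ax": 0,"ay": 0,"az": 0},
  {"claw": 0.04,"dx": -0.045,"dy": -0.03,"dz": 0,"ax": 0,"ay": 0,"az": 0},
  {"claw": 0.04,"dx": -0.045,"dy": -0.03,"dz": 0,"ax": 0,"ay": 0,"az": 0},
  {"claw": 0.04,"dx": -0.045,"dy": -0.03,"dz": 0,"ax": 0,"ay": 0,"az": 0},
  {"claw": 0.04,"dx": -0.03,"dy": 0,"dz": 0,"ax": 0,"ay": 0,"az": 0},
  {"claw": 0.04,"dx": 0,"dy": 0,"dz": 0,"ax": 0,"ay": 0,"az": 0},
])

```text
t: 13.5
tool_pos: [0.3977, -0.587, 0.3213]
tcp_rot: [[-0.158, 0.987, 0.001], [0.987, 0.158, 0.002], [0.002, 0.001, -1.0]]
ft_force: [-0.3, 0.2, -1.2]
width: 0.04
grip_force: 0.0
```

```bash
python3 -c "
from h import *
for n,w in (('top',1),('scene',0)):
    p,d=bot.capture(n);P,u,v=pts(n,d);L=(P-GC)@G*1000
    if w: cv2.imwrite('pics/t6.png',cv2.resize(p[150:260,375:495,::-1],None,fx=5,fy=5,interpolation=2))
    m=(abs(L[:,0])<90)&(abs(L[:,1])<70)
    b=L[m&(L[:,2]>85)&(L[:,2]<102)];print(n,'bar',len(b),np.median(b,0),(b.min(0)+b.max(0))/2)
    q=L[(abs(L[:,1])<40)&(L[:,0]>-62)&(L[:,0]<45)&(abs(L[:,0])>15)&(L[:,2]<65)]
    a=np.c_[q[:,:2],np.ones(len(q))]
    for _ in range(4):
        s=np.linalg.lstsq(a,q[:,2],rcond=None)[0];e=abs(q[:,2]-a@s)<4;q=q[e];a=a[e]
    print('plate',len(q),s)
"
```

```text
top bar 102 [ 3.1578  1.0445 96.4109] [ 3.8351  0.3816 94.3186]
plate 513 [ 0.0038  0.0135 51.9763]
scene bar 52 [ 0.921  11.3358 93.9837] [ 3.04    1.4269 92.2889]
plate 159 [-0.0062  0.0069 51.6538]
```

View pics/t6.png

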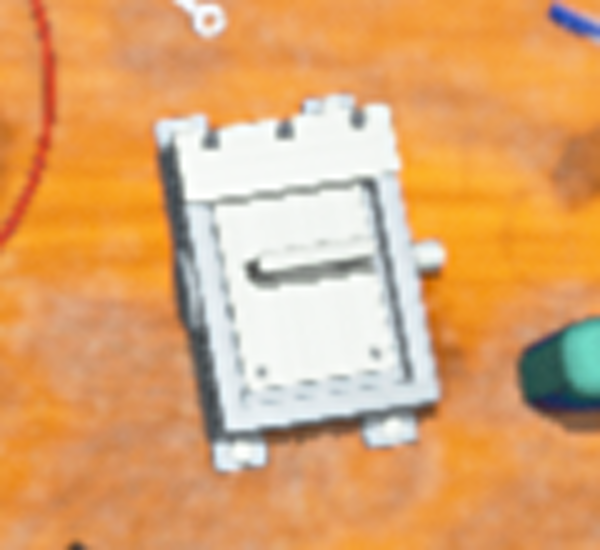

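The cover lies flat inside the rim (crop ~310,290), with its far edge under the lip. Its centre is about 3 mm from the seat centre and the tilt is under 1°.

```bash
python3 -c "
from plant import bot
print(bot.sign_off())"
```

```text
the job is handed in; nothing more can be done
None
```

I handed the job in at about 13.5 s: the oblong cover lies flat on the gearbox seat with one short edge under the lip (about 3 mm off centre, tilt under 1° by the cameras), the gripper has let go and is clear, the square cover was left alone, and no verdict was returned.

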